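# Carry the caddy of toy wheels to the assembly board

### The job

The wooden toy wheels are wanted at the assembly board. Take the red caddy by its handle, carry it level so that both loose wheels stay in it, and set it down on the plywood board, inside and square with the red tape outline, then let go; do not drop it or tip the wheels out.

Things in the scene. Friction and masses are not known exactly. Their poses are not given: they have to be found in the camera images.
- caddy: Red open tray 100 mm (x) by 140 mm (y), walls 30 high, 5 thick; 8 mm thick, 95 mm tall uprights at its short ends carry a wooden bar handle along y, 20 wide, 20 high, 124 long, centred 85 mm above the origin. Origin: centre of underside, z up. About 0.4 kg. A blue caddy of the same shape, with bolts, stands across the bench and is not wanted.
- board: Fixed plywood board 180 mm (x) by 220 mm (y), 18 mm thick, flat on the bench, with a centred red tape rectangle on top, 130 mm (x) by 170 mm (y) inside the tape: 15 mm to spare round the caddy, whose long side goes along its long side, either way round. Origin: centre of underside, z up; top 18 mm above it.
- wheel1: A loose pale wooden toy wheel, a disc 36 mm across and 12 mm thick with a dark dot at its centre, lying flat in the red caddy beside or under its handle, free to slide about. Origin at the centre of its underside.
- wheel2: A loose pale wooden toy wheel, a disc 36 mm across and 12 mm thick with a dark dot at its centre, lying flat in the red caddy beside or under its handle, free to slide about. Origin at the centre of its underside.
Not all that is in view belongs to the job. What is shaped like the wheel2 but green, orange or turquoise is not meant.

How it is judged (in metres and radians):
On the way:
1. the red caddy is lifted clear of the bench, at least 25 mm, with both wheels in it (height (world z) of caddy above 0.025 m and x of wheel1 in the frame of caddy between -0.047 and 0.047 m and y of wheel1 in the frame of caddy between -0.067 and 0.067 m and z of wheel1 in the frame of caddy between -0.005 and 0.05 m and x of wheel2 in the frame of caddy between -0.047 and 0.047 m and y of wheel2 in the frame of caddy between -0.067 and 0.067 m and z of wheel2 in the frame of caddy between -0.005 and 0.05 m), for 0.1 s.
At the end, for the whole second after the job is handed in: The red caddy stands flat on the board, at rest, released, within 20 mm of the outline's centre along each of the board's sides and its long side within 15 degrees of the outline's long side (either way round), with both wheels in it (x of caddy in the frame of board between -0.02 and 0.02 m and y of caddy in the frame of board between -0.02 and 0.02 m and z of caddy in the frame of board between 0.014 and 0.023 m and angle between the y axis of caddy and the y axis of board, either way round below 0.26 rad and angle between caddy's own z axis and vertical below 0.1 rad and linear speed of caddy below 0.02 m/s and x of wheel1 in the frame of caddy between -0.047 and 0.047 m and y of wheel1 in the frame of caddy between -0.067 and 0.067 m and z of wheel1 in the frame of caddy between -0.005 and 0.05 m and x of wheel2 in the frame of caddy between -0.047 and 0.047 m and y of wheel2 in the frame of caddy between -0.067 and 0.067 m and z of wheel2 in the frame of caddy between -0.005 and 0.05 m); the robot touches nothing.
It fails at once if the red caddy is tipped more than 20 degrees (angle between caddy's own z axis and vertical above 0.35 rad).
It fails at once if a wheel leaves the red caddy (not (x of wheel1 in the frame of caddy between -0.047 and 0.047 m and y of wheel1 in the frame of caddy between -0.067 and 0.067 m and z of wheel1 in the frame of caddy between -0.005 and 0.05 m and x of wheel2 in the frame of caddy between -0.047 and 0.047 m and y of wheel2 in the frame of caddy between -0.067 and 0.067 m and z of wheel2 in the frame of caddy between -0.005 and 0.05 m)).
It fails at once if the red caddy is let go in the air, more than 20 mm above the board's top (height (world z) of caddy above 0.038 m and contact force between each of the fingers, the arm and caddy below 0.05 N).
It also fails if it takes over 48 s, if anything falls off the work surface, if the arm or the gripper's body presses on something with over 40 N, if the wrist force passes 120 N, or if a joint passes its speed limit or range.

### The arm

A 6-joint arm with a two-finger parallel gripper is mounted at the origin on the work surface. World frame = base frame: x ahead of the robot, y to its left, z up, the work surface at z = 0. Lengths are in mm, angles in rad, forces in N, time in s.
With the tool pointing down it reaches from about 350 to 725 mm from the base axis. Payload 6 kg.
Tool frame: the origin (TCP) lies at the very end of the fingers, on their centre line; the grasp point (between the pads) lies 19 mm behind it; z points along the fingers, y is the direction in which the jaws open and shut (so a half turn about z gives the same grasp; the last joint's range is limited). The gripper opens to 85 mm and grips with 20 to 120 N. Pads are 22 mm wide; open, the fingers measure 114 mm over their backs; the gripper's body (76 mm by 85 mm) begins 54 mm behind the grasp point. The pads swing forward as they close: fully open they stand 13 mm farther back than shut.
Start: joints at [-0.989, 0.04, 0.085, 0, -1.615, -0.334], TCP at [147.173, -581.647, 231.261] pointing down, gripper open.
Joint ranges: [-2.56, 2.56], [-1.29, 2.01], [-1.08, 1.49], [-3.29, 1.98], [-2.81, -0.18], [-2.99, 2.99]. Speed limits (rad/s): [2.57, 2.57, 3.01, 3.14, 3.14, 3.14].

### API

Orientations are given as a unit quaternion [w, x, y, z].
In Python, from bench import ctrl, imaging, job_done gives the robot as it stands.
- The arm moves only by the tool carry_out, never from a script. Its argument "deltas" is one flat list of numbers, 5 for each row, row after row: the opening, from 0 (shut) to 1 (fully open), then the shift along the tool's x, y, z in cm, then the turn about the tool's z in rad. In form: [jaw, tx, ty, tz, spin, jaw, tx, ty, tz, spin, ...]. A call has 1 to 12 rows; each row shifts and turns the commanded pose from where the row before left it, along the tool's axes as they then stand; what a row does not reach is not made up. A row lasts 1/12 s, in which the tool goes at most 41.7 mm and 7.16 degrees, less where a joint would pass 70% of its speed; a pose out of reach is approached as far as the arm can. A call with a gripper value outside its range is refused whole. The fingers move at their own pace and stop on an object; "force" is the grip in N (left out, the last holds). Time passes only in rows, so rows that do not move let the fingers close. It gives the time, the measured TCP pose, the force and the opening at its end, in the units of the state.
- ctrl.sense(): the state, without advancing time (a new reading comes with each control period).
- imaging.grab_frame(name): name is "side" or "top" or "wrist"; returns a dict with "frame" (384x512x3 uint8, red, green, blue), "range_z" (384x512 float32, mm along the optical axis (not along the pixel's ray), 0 where there is no reading), "vertical_fov" (degrees; the focal length in pixels is half the picture's height over the tangent of half this angle, whatever the lens; pixels are square), "cx", "cy" (the principal point, pixels), "position" and "orientation" of the camera in the world. Camera axes: x right, y up, looking along -z (the intrinsics and any distortion apply to the point x, -y, -z); pixel columns grow to the right and rows downward; lengths in mm; the calibration is good to about 2 mm. A picture is of the moment at which its call begins.
- job_done(): hands the job in, once; it reports no verdict.
The state is a dict: "clock": time; "joint_positions": joint angles; "dq": joint speeds; "joint_efforts": joint torques, N m; "tcp_pos": TCP position; "tcp_rot": TCP orientation; "ft_force": force on the tool from outside, world axes, zero at the start; "moment": the same for the moment, N m; "width": finger opening in mm.
Only numpy, scipy, OpenCV 4.12 (cv2) and the standard library are available. Lean on these libraries where they do the work, as an engineer would, in place of code of your own. Each camera call takes 0.05 s, during which the arm holds its last target.

## Working session

There is one attempt and no reset: what is moved stays moved. The work goes in short steps, Python scripts to look and compute and a tool call to move; the robot and the scene stay as the last step left them, time stands still between calls to the robot, and variables do not carry over. Pictures are saved under pics/ and viewed, and the job is handed in when it is done.

Besides the shell and the picture viewer there is one more tool, called after "Call:" as name(argument=value, ...) on one line, values as JSON. carry_out: Moves the arm, as the interface text tells. Its arguments: {"type":"object","properties":{"deltas":{"type":"array"},"force":{"type":"number"}},"required":["deltas"]}

```bash
mkdir -p pics
python3 - <<'E'
from bench import ctrl, imaging
import cv2,numpy as np
s=ctrl.sense();print(s)
for n in("side","top","wrist"):
    f=imaging.grab_frame(n)
    np.savez("f_%s.npz"%n,**f)
    cv2.imwrite("pics/%s1.png"%n,f["frame"][:,:,::-1])
    print(n,{k:v for k,v in f.items() if k not in("frame","range_z")})
E
```

```text
{'clock': 0.0, 'joint_positions': array([-9.89291250e-01,  4.08349464e-02,  8.38368877e-02, -4.69529857e-04,
       -1.61551749e+00, -3.33685951e-01]), 'dq': array([-0.00093853, -0.00011301, -0.00166752, -0.00120003,  0.00012809,
       -0.00126886]), 'joint_efforts': array([ 1.56293812e-03, -3.68217623e+01,  3.47407508e+01,  6.93215132e+00,
       -5.44297523e-03, -1.30236805e-05]), 'tcp_pos': array([ 147.16946008, -581.33597743,  230.27896792]), 'tcp_rot': array([-1.69360853e-04, -1.23602896e-01,  9.92331361e-01,  8.74790527e-04]), 'ft_force': array([ 0.03821595, -0.05103223, -0.06659729]), 'moment': array([-0.03264289, -0.00946833, -0.01831173]), 'width': 85.00106201370757}
side {'vertical_fov': 54.42441761918193, 'cx': 256.40396932851064, 'cy': 190.27611154413776, 'position': array([451.13251971, 870.50346082, 476.2694039 ]), 'orientation': array([-0.03566874, -0.00893887,  0.51468642,  0.85658959])}
top {'vertical_fov': 51.10139989349906, 'cx': 252.16957329999283, 'cy': 188.35534722580846, 'position': array([ 439.84159522,   69.49578227, 1054.37638751]), 'orientation': array([-0.69892617, -0.02993298,  0.02809444,  0.71401465])}
wrist {'vertical_fov': 71.94405810463874, 'cx': 257.979220477218, 'cy': 193.47332382803287, 'position': array([  83.35114686, -598.03544777,  372.30473141]), 'orientation': array([ 0.60937512, -0.07984377, -0.1043633 ,  0.78191767])}
```

View pics/top1.png

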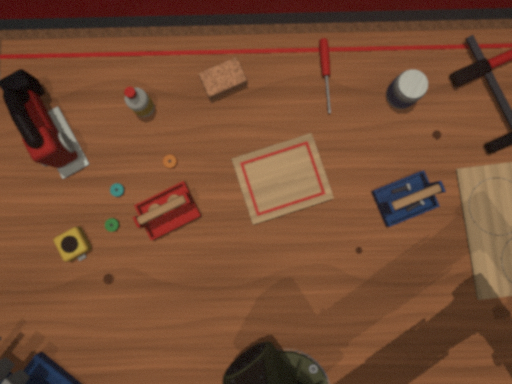

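View pics/side1.png

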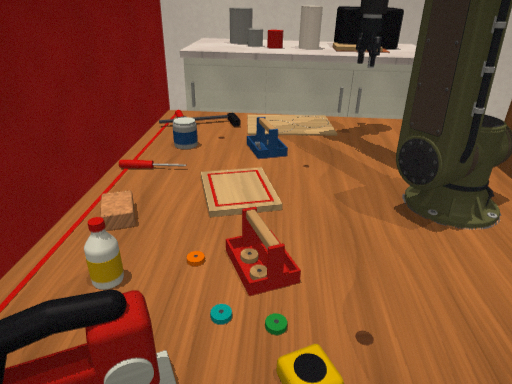

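View pics/wrist1.png

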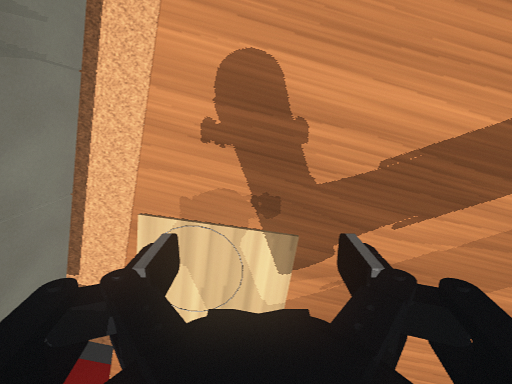

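The top view shows the red caddy at about (168,211), the board at (283,178) and the blue caddy at (408,198). The side view shows both wheels at (250,255) and (258,271), on one side of the handle. Next I measure.

```bash
cat > h.py <<'E'
import numpy as np,cv2
from scipy.spatial.transform import Rotation as R
def load(n): 
    return dict(np.load("f_%s.npz"%n))
def K(f):
    H=f["frame"].shape[0]; fl=H/2/np.tan(np.radians(float(f["vertical_fov"]))/2); return fl,float(f["cx"]),float(f["cy"])
def Rm(f): q=f["orientation"]; return R.from_quat([q[1],q[2],q[3],q[0]]).as_matrix()
def cloud(f):
    fl,cx,cy=K(f); v,u=np.indices(f["range_z"].shape); z=f["range_z"]
    P=np.stack([(u-cx)/fl*z,-(v-cy)/fl*z,-z],-1)
    return P@Rm(f).T+f["position"]
def ray(f,uv,h):
    fl,cx,cy=K(f); uv=np.atleast_2d(uv).astype(float)
    d=np.stack([(uv[:,0]-cx)/fl,-(uv[:,1]-cy)/fl,-np.ones(len(uv))],-1)@Rm(f).T
    return f["position"]+d*((h-f["position"][2])/d[:,2])[:,None]
def rect(P):
    (c,(w,h),a)=cv2.minAreaRect(P[:,:2].astype(np.float32)); b=cv2.boxPoints((c,(w,h),a))
    e=b[1]-b[0] if np.linalg.norm(b[1]-b[0])>np.linalg.norm(b[2]-b[1]) else b[2]-b[1]
    return np.round(c,1),np.round(sorted((w,h)),1),round(np.degrees(np.arctan2(e[1],e[0]))%180,1)
E
python3 - <<'E'
from h import *
for n in("top","side"):
    f=load(n);W=cloud(f);hsv=cv2.cvtColor(f["frame"],cv2.COLOR_RGB2HSV)
    ok=f["range_z"]>0
    flo=W[ok&(abs(W[...,2])<15)];print(n,"floor z",np.median(flo[:,2]))
    red=((hsv[...,0]<6)|(hsv[...,0]>174))&(hsv[...,1]>150)&(hsv[...,2]>50)&ok
    k,l,st,c=cv2.connectedComponentsWithStats(red.astype(np.uint8))
    for i in range(1,k):
        if st[i,4]>100:
            P=W[l==i];print("red",c[i].round(),st[i,4],rect(P),np.percentile(P[:,2],[1,50,99]).round())
    # caddy parts
    c0=np.array([400,290]) if 0 else None
    u=(168,211) if n=="top" else (262,255)
    ctr=ray(f,u,40)[0];print("ctr",ctr.round())
    near=ok&(np.hypot(W[...,0]-ctr[0],W[...,1]-ctr[1])<110)
    bar=near&(W[...,2]>70)&(W[...,2]<105)&(hsv[...,1]<190)
    wood=bar&~red
    print("bar",wood.sum(),rect(W[wood]),np.percentile(W[wood][:,2],[1,50,99]).round())
    wh=near&(~red)&(W[...,2]>8)&(W[...,2]<30); 
    k,l,st,c=cv2.connectedComponentsWithStats(wh.astype(np.uint8))
    for i in range(1,k):
        if st[i,4]>8: print("low nonred",c[i].round(),st[i,4],np.median(W[l==i],0).round(1))
    if n=="top":
        m=ok&(abs(W[...,2]-18)<7)
        k,l,st,c=cv2.connectedComponentsWithStats(m.astype(np.uint8))
        for i in range(1,k):
            if st[i,4]>1000:print("board",c[i].round(),st[i,4],rect(W[l==i]),np.median(W[l==i][:,2]))
    cv2.imwrite("pics/crop_%s.png"%n,cv2.resize(f["frame"][u[1]-60:u[1]+60,u[0]-80:u[0]+80,::-1],None,fx=5,fy=5,interpolation=cv2.INTER_CUBIC))
E
```

```text
top floor z 0.83694263348184
red [219.   7.] 6837 (array([1365.7,   45.2]), array([  21.2, 2274.3]), np.float32(89.9)) [-671. -613. -532.]
red [244.  52.] 2170 (array([890.5, 114. ]), array([ 110.5, 1268.8]), np.float32(86.5)) [-3.  2. 28.]
red [495.  45.] 134 (array([ 898.8, -588.2]), array([ 14.8, 103.3]), np.float32(92.0)) [-3.  2.  8.]
red [500.  59.] 242 (array([ 852.3, -589.7]), array([26.6, 79.1]), np.float32(112.6)) [23. 31. 36.]
red [ 45. 135.] 1537 (array([686. , 588.1]), array([ 63.3, 198. ]), np.float32(27.6)) [ 47. 105. 160.]
red [282. 179.] 442 (array([550.7,  -6.8]), array([143. , 182.8]), np.float32(107.1)) [15. 19. 23.]
red [169. 211.] 1559 (array([474.9, 290.2]), array([105.2, 140. ]), np.float32(115.7)) [ 2.  7. 95.]
ctr [471. 285.  40.]
bar 470 (array([473.3, 294.6]), array([ 29.7, 132.1]), np.float32(117.8)) [ 81.  95. 100.]
low nonred [193. 200.] 21 [497.9 223.9  16. ]
low nonred [172. 197.] 45 [507.1 279.2  16.7]
low nonred [154. 207.] 52 [484.7 327.7  17.6]
board [282. 178.] 5819 (array([550.6,  -7.7]), array([180.4, 220.4]), np.float32(106.8)) 18.748145522052
[... 161 characters left out ...]
.] 256 (array([  492.9, -1447.3]), array([71.6, 93.5]), np.float32(33.1)) [194. 242. 282.]
red [239. 192.] 239 (array([552.1,  -6. ]), array([145.3, 184.6]), np.float32(106.9)) [17. 19. 20.]
red [262. 261.] 2696 (array([499.7, 237.5]), array([101.6, 264.8]), np.float32(114.8)) [ 3. 23. 95.]
red [ 96. 224.] 213 (array([814.6, 265.4]), array([ 25.2, 255. ]), np.float32(123.7)) [ -0. 128. 131.]
red [ 95. 351.] 6137 (array([668. , 591.1]), array([ 63.7, 162. ]), np.float32(31.2)) [ 49. 100. 146.]
ctr [471. 309.  40.]
bar 542 (array([475.6, 291.2]), array([ 23.2, 125.3]), np.float32(113.2)) [79. 94. 96.]
low nonred [249. 255.] 206 [497.3 282.6  16.4]
low nonred [258. 272.] 208 [476.9 329.7  16.7]
```

```bash
cat >> h.py <<'E'
def rel(s,target,yang):
    """tool shifts (cm) from present pose to target, and spin so tool y has world angle yang (mod 180)"""
    q=s["tcp_rot"];M=R.from_quat([q[1],q[2],q[3],q[0]]).as_matrix()
    d=(M.T@(np.array(target)-s["tcp_pos"]))/10
    a=np.degrees(np.arctan2(M[1,1],M[0,1]))
    # tool z is down: positive spin lowers world angle
    sp=(a-yang+90)%180-90
    return "yang %.2f"%a,"shift cm",d.round(2),"spin",round(np.radians(sp),3),"zaxis",M[:,2].round(4),"x",M[:,0].round(3)
E
python3 - <<'E'
from bench import ctrl
from h import *
s=ctrl.sense()
print(rel(s,[450,-250,230],25.5));print(rel(s,[475,291,230],25.5))
E
```

```text
('yang 104.20', 'shift cm', array([-37.49,  24.7 ,   0.08]), 'spin', np.float64(1.374), 'zaxis', array([-5.0e-04,  1.3e-03, -1.0e+00]), 'x', array([-0.969, -0.245,  0.   ]))
('yang 104.20', 'shift cm', array([-53.18,  76.53,   0.15]), 'spin', np.float64(1.374), 'zaxis', array([-5.0e-04,  1.3e-03, -1.0e+00]), 'x', array([-0.969, -0.245,  0.   ]))
```

Call:
carry_out(deltas=[1,-3.1,2.05,0,0,1,-3.1,2.05,0,0,1,-3.1,2.05,0,0,1,-3.1,2.05,0,0,1,-3.1,2.05,0,0,1,-3.1,2.05,0,0,1,-3.1,2.05,0,0,1,-3.1,2.05,0,0,1,-3.1,2.05,0,0,1,-3.1,2.05,0,0,1,-3.1,2.05,0,0,1,-3.1,2.05,0,0], force=60)

```text
clock: 1.15
tcp_pos: [448.3, -250.2, 231.3]
tcp_rot: [0.0, -0.124, 0.992, 0.0]
ft_force: [1.6, -0.8, 0.6]
width: 85.7
```

Call:
carry_out(deltas=[1,0,0,0,-0.12,1,0,0,0,-0.12,1,0,0,0,-0.12,1,0,0,0,-0.12,1,0,0,0,-0.12,1,0,0,0,-0.12,1,0,0,0,-0.12,1,0,0,0,-0.12,1,0,0,0,-0.12,1,0,0,0,-0.12,1,0,0,0,-0.12,1,0,0,0,-0.12])

```text
clock: 2.15
tcp_pos: [447.4, -251.8, 230.9]
tcp_rot: [0.0, 0.749, -0.662, -0.0]
ft_force: [-1.4, 0.9, 0.3]
width: 85.3
```

Run:
```python
from bench import ctrl
from h import *
s=ctrl.sense()
print(s["clock"],s["tcp_pos"],s["joint_positions"]);print(rel(s,[475,291,230],25.5))
```

```text
2.15 [ 447.36480468 -251.82285708  230.92826347] [-1.20142636e-01 -1.91182537e-01 -1.34429117e-01 -3.19915012e-04
 -1.62814044e+00  2.43042018e-01]
('yang -172.96', 'shift cm', array([-53.53,  -9.4 ,   0.11]), 'spin', np.float64(-0.322), 'zaxis', array([-5.e-04,  4.e-04, -1.e+00]), 'x', array([ 0.123, -0.992, -0.   ]))
```

Call:
carry_out(deltas=[1,-3.9,-0.68,0,0,1,-3.9,-0.68,0,0,1,-3.9,-0.68,0,0,1,-3.9,-0.68,0,0,1,-3.9,-0.68,0,0,1,-3.9,-0.68,0,0,1,-3.9,-0.68,0,0,1,-3.9,-0.68,0,0,1,-3.9,-0.68,0,0,1,-3.9,-0.68,0,0,1,-3.9,-0.68,0,0,1,-3.9,-0.68,0,0])

```text
clock: 3.15
tcp_pos: [473.4, 224.5, 231.3]
tcp_rot: [-0.0, 0.747, -0.664, -0.0]
ft_force: [1.3, 0.1, 0.4]
width: 85.1
```

Call:
carry_out(deltas=[1,-3.3,-0.6,0,0,1,-3.3,-0.6,0,0,1,0,0,0,-0.107,1,0,0,0,-0.107,1,0,0,0,-0.107,1,0,0,0,0,1,0,0,0,0,1,0,0,0,0])

```text
clock: 3.82
tcp_pos: [478.1, 289.2, 231.2]
tcp_rot: [0.0, 0.843, -0.538, -0.0]
ft_force: [0.0, -0.4, -0.2]
width: 85.2
```

Run:
```python
from bench import ctrl,imaging
from h import *
s=ctrl.sense()
print(s["clock"],s["tcp_pos"],s["ft_force"]);print(rel(s,[475,291,66],25.5))
f=imaging.grab_frame("wrist");np.savez("f_wrist.npz",**f);cv2.imwrite("pics/wrist2.png",f["frame"][:,:,::-1])
W=cloud(f);hsv=cv2.cvtColor(f["frame"],cv2.COLOR_RGB2HSV)
m=(f["range_z"]>0)&(W[...,2]>80)&(W[...,2]<105)&(np.hypot(W[...,0]-475,W[...,1]-291)<110)
red=((hsv[...,0]<6)|(hsv[...,0]>174))&(hsv[...,1]>150)
print(m.sum(),rect(W[m]),np.percentile(W[m][:,2],[1,50,99]));b=m&~red;print(rect(W[b]),b.sum())
```

```text
3.8167 [478.06970561 289.20171422 231.20025859] [ 0.01019742 -0.36623714 -0.16993871]
('yang -155.09', 'shift cm', array([-0.29,  0.2 , 16.52]), 'spin', np.float64(-0.01), 'zaxis', array([-2.e-04, -0.e+00, -1.e+00]), 'x', array([ 0.421, -0.907, -0.   ]))
2406 (array([473. , 291.9]), array([ 29.4, 139.3]), np.float32(115.3)) [87.7406938  94.08423316 95.80851642]
(array([473.2, 296.5]), array([ 25.1, 131.3]), np.float32(115.4)) 1993
```

View pics/wrist2.png

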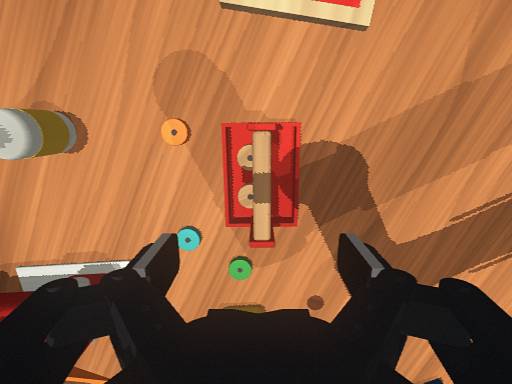

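The wrist view shows the bar upright at col 262, rows 130–240, with both wheels beside it at (245,157) and (247,196). The bar measures (474,292), at 115.4° with its top at 94–95 mm, which agrees with the other views. Now I descend.

Call:
carry_out(deltas=[1,-0.4,0.2,2,-0.01,1,0,0,2.4,0,1,0,0,2.4,0,1,0,0,2.4,0,1,0,0,2.4,0,1,0,0,2,0,1,0,0,1.8,0,1,0,0,1,0,1,0,0,0,0,1,0,0,0,0])

```text
clock: 4.7
tcp_pos: [474.8, 292.0, 67.7]
tcp_rot: [0.0, 0.846, -0.533, 0.0]
ft_force: [0.7, 0.4, 0.5]
width: 85.4
```

Run:
```python
from bench import ctrl,imaging
from h import *
s=ctrl.sense()
print(s["clock"],s["tcp_pos"],s["ft_force"]);print(rel(s,[474.5,291.5,66],25.5))
f=imaging.grab_frame("side");cv2.imwrite("pics/side2.png",cv2.resize(f["frame"][170:310,180:360,::-1],None,fx=4,fy=4))
```

```text
4.7 [474.77047441 291.99729177  67.72502684] [0.72366213 0.36501058 0.4649001 ]
('yang -154.37', 'shift cm', array([0.03, 0.05, 0.17]), 'spin', np.float64(0.002), 'zaxis', array([ 2.e-04, -4.e-04, -1.e+00]), 'x', array([ 0.432, -0.902,  0.   ]))
```

View pics/side2.png

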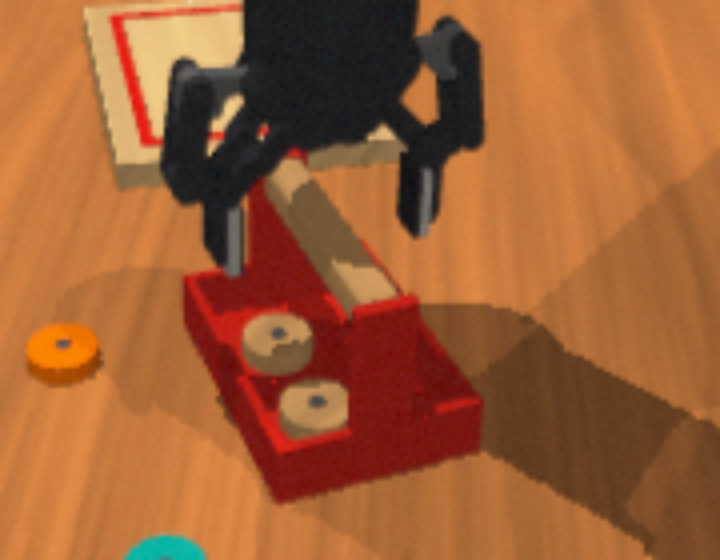

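The fingers straddle the bar, one at (230,240) and the other at (420,210), with the wheels clear below. I close.

Call:
carry_out(deltas=[0,0,0,0.1,0,0,0,0,0,0,0,0,0,0,0,0,0,0,0,0,0,0,0,0,0,0,0,0,0,0,0,0,0,0,0,0,0,0,0,0,0,0,0,0,0,0,0,0,0,0], force=60)

```text
clock: 5.58
tcp_pos: [474.5, 292.1, 66.5]
tcp_rot: [0.0, 0.847, -0.532, -0.0]
ft_force: [-3.3, -1.1, 2.7]
width: 18.9
```

Call:
carry_out(deltas=[0,0,0,-0.2,0,0,0,0,-0.4,0,0,0,0,-0.6,0,0,0,0,-0.8,0,0,0,0,-1,0,0,0,0,-1,0,0,0,0,-1,0,0,0,0,-0.8,0,0,0,0,-0.6,0,0,0,0,-0.4,0,0,0,0,-0.2,0,0,0,0,0,0])

```text
clock: 6.58
tcp_pos: [474.6, 292.2, 136.6]
tcp_rot: [-0.0, 0.847, -0.532, -0.0]
ft_force: [0.3, -0.2, -5.2]
width: 19.2
```

Run:
```python
from bench import ctrl,imaging
from h import *
s=ctrl.sense()
print(s["clock"],s["tcp_pos"],s["ft_force"],s["width"])
# caddy pose in hand from top view red
f=imaging.grab_frame("top");W=cloud(f)
f2=imaging.grab_frame("side");cv2.imwrite("pics/side3.png",f2["frame"][:,:,::-1])
hsv=cv2.cvtColor(f2["frame"],cv2.COLOR_RGB2HSV)
W=cloud(f2);red=((hsv[...,0]<6)|(hsv[...,0]>174))&(hsv[...,1]>150)&(f2["range_z"]>0)&(np.hypot(W[...,0]-475,W[...,1]-292)<120)
print("red z",np.percentile(W[red][:,2],[1,99]),rect(W[red]))
print(rel(s,[550.8,-7.3,s["tcp_pos"][2]],106.8-90))
```

```text
6.5833 [474.62450906 292.21405959 136.608223  ] [ 0.31601934 -0.17847775 -5.16431555] 19.247419829324578
red z [ 71.37129302 164.40820115] (array([477.9, 294.8]), array([106.5, 143. ]), np.float32(115.9))
('yang -154.33', 'shift cm', array([ 3.03e+01,  6.11e+00, -1.00e-02]), 'spin', np.float64(0.155), 'zaxis', array([ 1.e-04,  4.e-04, -1.e+00]), 'x', array([ 0.433, -0.901, -0.   ]))
```

View pics/side3.png

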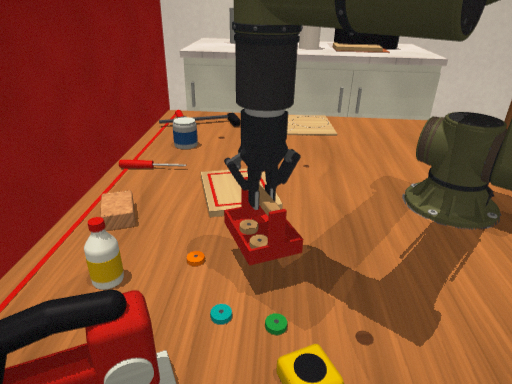

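The caddy is up about 70 mm and level, with both wheels in it at (249,226) and (259,240). Next a gentle transfer.

Call:
carry_out(deltas=[0,0.3,0.06,0,0,0,0.6,0.12,0,0,0,0.9,0.18,0,0,0,1.2,0.24,0,0,0,1.5,0.3,0,0,0,1.5,0.3,0,0,0,1.5,0.3,0,0,0,1.5,0.3,0,0,0,1.5,0.3,0,0,0,1.5,0.3,0,0,0,1.5,0.3,0,0,0,1.5,0.3,0,0])

```text
clock: 7.68
tcp_pos: [512.7, 141.7, 136.5]
tcp_rot: [-0.0, 0.846, -0.533, 0.0]
ft_force: [0.2, 0.9, -6.0]
width: 18.9
```

Call:
carry_out(deltas=[0,1.5,0.3,0,0,0,1.5,0.3,0,0,0,1.5,0.3,0,0,0,1.5,0.3,0,0,0,1.5,0.3,0,0,0,1.5,0.3,0,0,0,1.5,0.3,0,0,0,1.5,0.3,0,0,0,1.3,0.3,0,0,0,1.0,0.2,0,0,0,0.6,0.12,0,0,0,0.3,0.06,0,0])

```text
clock: 8.68
tcp_pos: [550.6, -7.7, 136.3]
tcp_rot: [-0.0, 0.846, -0.533, -0.0]
ft_force: [0.5, 0.8, -4.9]
width: 19.1
```

Call:
carry_out(deltas=[0,0,0,0,0.02,0,0,0,0,0.035,0,0,0,0,0.045,0,0,0,0,0.035,0,0,0,0,0.02,0,0,0,0,0,0,0,0,0,0,0,0,0,0,0])

```text
clock: 9.35
tcp_pos: [550.6, -6.2, 136.3]
tcp_rot: [-0.0, 0.803, -0.596, -0.0]
ft_force: [-0.4, 0.4, -5.5]
width: 18.8
```

Run:
```python
from bench import ctrl,imaging
from h import *
s=ctrl.sense()
print(s["clock"],s["tcp_pos"],s["ft_force"],s["width"])
print(rel(s,[550.8,-7.3,84],106.8-90))
for n in("side","top","wrist"):
    f=imaging.grab_frame(n);cv2.imwrite("pics/%s4.png"%n,f["frame"][:,:,::-1])
    hsv=cv2.cvtColor(f["frame"],cv2.COLOR_RGB2HSV)
    W=cloud(f);red=((hsv[...,0]<6)|(hsv[...,0]>174))&(hsv[...,1]>150)&(f["range_z"]>0)&(np.hypot(W[...,0]-551,W[...,1]+7)<120)
    c=red&(W[...,2]>50);print(n,"caddy",c.sum(),rect(W[c]),np.percentile(W[c][:,2],[1,99]))
    c=c&(W[...,2]<108);print(n,"tray",c.sum(),rect(W[c]))
    t=red&(W[...,2]<30);print("tape",t.sum(),rect(W[t]))
```

```text
9.35 [550.58711962  -6.15390091 136.3199316 ] [-0.42897637  0.41427603 -5.46676294] 18.810980551540442
('yang -163.16', 'shift cm', array([0.12, 0.01, 5.23]), 'spin', np.float64(0.001), 'zaxis', array([-0.e+00,  1.e-04, -1.e+00]), 'x', array([ 0.29 , -0.957, -0.   ]))
side caddy 1287 (array([551.6,  -4. ]), array([100.2, 144.6]), np.float32(106.5)) [ 72.27504334 164.61524799]
side tray 950 (array([551.6,  -4. ]), array([100.2, 144.6]), np.float32(106.5))
tape 216 (array([551.9,  -6.4]), array([145.6, 189.2]), np.float32(106.7))
top caddy 451 (array([511.7,  -5.4]), array([ 30.1, 167.4]), np.float32(105.9)) [ 71.73036804 488.08015222]
top tray 414 (array([516.9, -18.9]), array([ 27.6, 138.6]), np.float32(106.2))
tape 193 (array([504.1, -21.3]), array([ 45.8, 183.1]), np.float32(106.7))
wrist caddy 13009 (array([550.4,  -6.2]), array([100.7, 140. ]), np.float32(106.6)) [ 72.95238786 165.01142746]
wrist tray 11591 (array([550.4,  -6.2]), array([100.7, 140. ]), np.float32(106.6))
tape 1660 (array([552.2, -13.5]), array([146.7, 169.3]), np.float32(106.7))
```

View pics/side4.png

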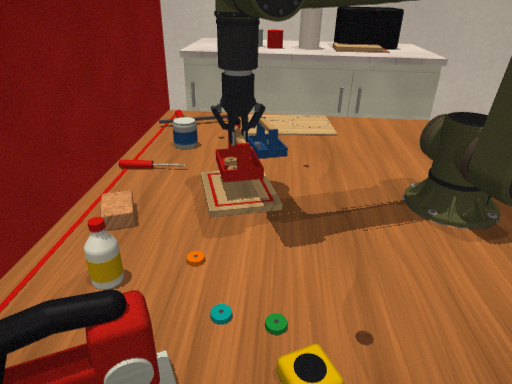

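View pics/wrist4.png

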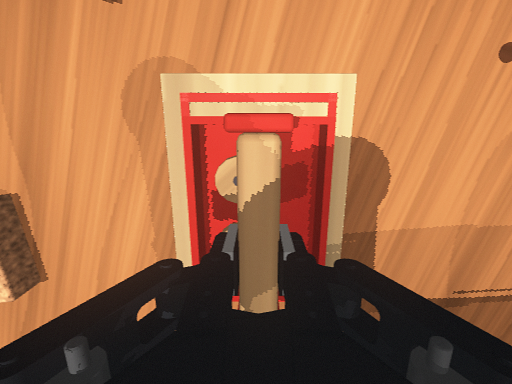

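The caddy is over the board, centred and square within 2–3 mm and 1°. One wheel shows in the wrist view at (230,180); the other is hidden by the handle and gripper. I lower, slowly at the end.

Call:
carry_out(deltas=[0,0.1,0,0.3,0,0,0,0,0.5,0,0,0,0,0.7,0,0,0,0,0.7,0,0,0,0,0.7,0,0,0,0,0.6,0,0,0,0,0.5,0,0,0,0,0.4,0,0,0,0,0.2,0,0,0,0,0.1,0,0,0,0,0,0,0,0,0,0,0])

```text
clock: 10.5
tcp_pos: [551.1, -7.3, 89.6]
tcp_rot: [-0.0, 0.803, -0.596, 0.0]
ft_force: [0.2, 0.5, -4.3]
width: 19.3
```

Call:
carry_out(deltas=[0,0,0,0.1,0,0,0,0,0.1,0,0,0,0,0.1,0,0,0,0,0.1,0,0,0,0,0,0,0,0,0,0,0])

```text
clock: 11.0
tcp_pos: [550.8, -7.4, 85.2]
tcp_rot: [0.0, 0.803, -0.596, -0.0]
ft_force: [0.8, -0.1, -4.3]
width: 19.1
```

Call:
carry_out(deltas=[0,0,0,0.05,0,0,0,0,0.05,0,0,0,0,0,0,0,0,0,0,0])

```text
clock: 11.33
tcp_pos: [551.0, -7.4, 84.6]
tcp_rot: [-0.0, 0.803, -0.596, 0.0]
ft_force: [-0.8, -1.0, -3.4]
width: 19.0
```

Call:
carry_out(deltas=[0,0,0,0.05,0,0,0,0,0.05,0,0,0,0,0,0,0,0,0,0,0])

```text
clock: 11.67
tcp_pos: [551.2, -7.5, 84.5]
tcp_rot: [-0.0, 0.803, -0.596, 0.001]
ft_force: [-4.6, 0.5, 5.1]
width: 19.1
```

Contact shows: the vertical force went from −5 to +5 N at the expected height. I release.

Call:
carry_out(deltas=[0.35,0,0,0,0,0.6,0,0,0,0,1,0,0,0,0,1,0,0,0,0,1,0,0,0,0,1,0,0,0,0,1,0,0,0,0,1,0,0,0,0,1,0,0,0,0,1,0,0,0,0])

```text
clock: 12.5
tcp_pos: [550.9, -7.3, 83.3]
tcp_rot: [-0.0, 0.803, -0.596, -0.0]
ft_force: [0.8, 0.3, 0.4]
width: 85.3
```

Run:
```python
from bench import ctrl,imaging
from h import *
s=ctrl.sense()
print(s["clock"],s["tcp_pos"],s["ft_force"],s["width"])
f=imaging.grab_frame("wrist");cv2.imwrite("pics/wrist5.png",f["frame"][:,:,::-1])
f=imaging.grab_frame("side");cv2.imwrite("pics/side5.png",cv2.resize(f["frame"][100:240,150:330,::-1],None,fx=4,fy=4))
```

```text
12.5 [550.89778254  -7.3476842   83.28263398] [0.80382866 0.25496284 0.36704847] 85.28316324372767
```

View pics/side5.png

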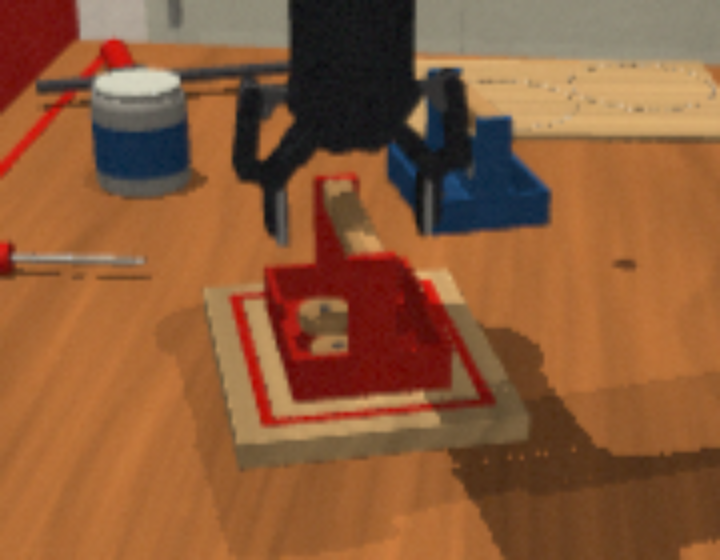

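View pics/wrist5.png

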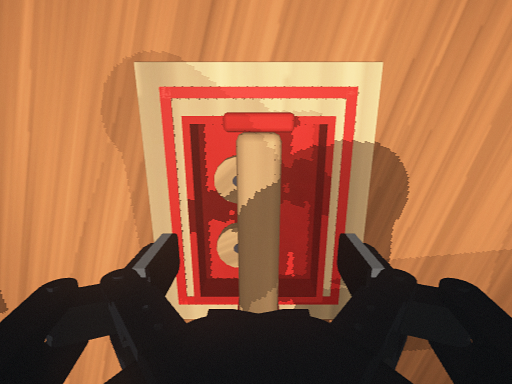

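Released. Both wheels show in the wrist view at (228,180) and (230,245), and the caddy is inside the tape. I retreat upward and check.

Call:
carry_out(deltas=[1,0,0,-0.5,0,1,0,0,-1,0,1,0,0,-2,0,1,0,0,-2.5,0,1,0,0,-2.5,0,1,0,0,-2.5,0,1,0,0,-2.5,0,1,0,0,-2,0,1,0,0,-1,0,1,0,0,0,0,1,0,0,0,0,1,0,0,0,0])

```text
clock: 13.6
tcp_pos: [550.4, -7.2, 246.6]
tcp_rot: [0.001, 0.803, -0.596, -0.001]
ft_force: [0.4, 0.5, -0.6]
width: 85.4
```

Run:
```python
from bench import ctrl,imaging
from h import *
s=ctrl.sense()
print(s["clock"],s["tcp_pos"],s["ft_force"],abs(s["dq"]).max())
for n in("side","wrist"):
    f=imaging.grab_frame(n);cv2.imwrite("pics/%s6.png"%n,f["frame"][:,:,::-1])
    hsv=cv2.cvtColor(f["frame"],cv2.COLOR_RGB2HSV)
    W=cloud(f);red=((hsv[...,0]<6)|(hsv[...,0]>174))&(hsv[...,1]>150)&(f["range_z"]>0)&(np.hypot(W[...,0]-551,W[...,1]+7)<130)
    c=red&(W[...,2]>40);print(n,"caddy",c.sum(),rect(W[c]),np.percentile(W[c][:,2],[1,99]))
    t=red&(W[...,2]<21.5)
    k,l,st,_=cv2.connectedComponentsWithStats(t.astype(np.uint8));i=1+st[1:,4].argmax()
    print("tape",st[i,4],rect(W[l==i]))
```

```text
13.6 [550.4060456   -7.24439496 246.58202123] [ 0.37939226  0.45385592 -0.6440263 ] 0.008224455501527263
side caddy 727 (array([552.1,  -5.1]), array([ 99.8, 144.8]), np.float32(106.8)) [ 40.37775628 113.32910074]
tape 128 (array([491.7,  -4.6]), array([ 88.4, 209.6]), np.float32(78.9))
wrist caddy 1759 (array([562.2,  -4.1]), array([123. , 138.9]), np.float32(106.8)) [ 40.50358695 113.48512232]
tape 2193 (array([550. ,  -5.7]), array([145.8, 186.6]), np.float32(106.7))
```

View pics/wrist6.png

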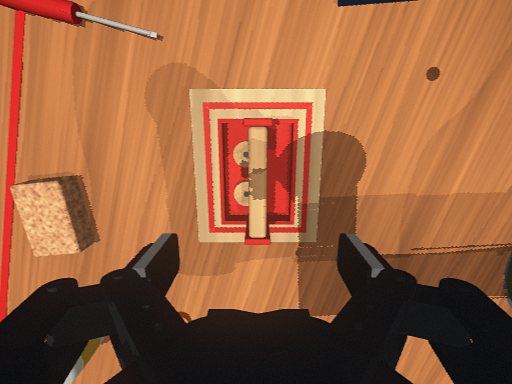

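The caddy sits centred and square inside the tape, with both wheels in it at (242,155) and (244,194). The upright tops are at 113 mm, as they should be (18 + 95).

```bash
python3 -c "
from bench import job_done
print(job_done())"
```

```text
the job is handed in; nothing more can be done
None
```

I gripped the red caddy by its handle, lifted it level by about 70 mm and set it down on the plywood board inside the tape outline. I then let go, moved the arm clear and handed the job in at about 14 s; no verdict was reported.

**Last checks:**
- **Position:** the caddy's centre measured within about 3 mm of the outline's centre, and its long side was at 106.8° against 106.7° for the tape.
- **Seating:** the upright tops stood at 113 mm, which matches the caddy standing flat on the 18 mm board.
- **Wheels and contact:** both wheels were in the tray, the wrist force was about zero and the arm was clear.

**Readings that disagreed:** in the last check, one tape measurement (side view, partly hidden by the caddy) and one caddy outline (wrist view, mask too wide at 123 mm) did not fit. Earlier, with the caddy still held over the board, the top view's fits were also wrong because the arm hid part of it. I set all of these aside; the other measurements agreed with each other and with the pictures.

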